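# Hold the cast lever level over its assembly fixture

## Robot

A 6-joint arm with a two-finger parallel gripper is mounted at the origin on the work surface. World frame = base frame: x ahead of the robot, y to its left, z up, the work surface at z = 0. Lengths are in m, angles in rad, forces in N, time in s.
With the tool pointing down it reaches from about 0.225 to 0.875 m from the base axis. Payload 3.4 kg.
Tool frame: the origin (TCP) lies at the very end of the fingers, on their centre line; the grasp point (between the pads) lies 19 mm behind it; z points along the fingers, y is the direction in which the jaws open and shut (so a half turn about z gives the same grasp; the last joint's range is limited). The gripper opens to 85 mm and grips with 20 to 120 N. Pads are 22 mm wide; open, the fingers measure 114 mm over their backs; the gripper's body (76 mm by 85 mm) begins 54 mm behind the grasp point. The pads swing forward as they close: fully open they stand 13 mm farther back than shut.
Start: joints at [1.178, 0.276, 1.505, -0, 1.361, -0.121], TCP at [0.154, 0.554, 0.231] pointing down, gripper open.
Joint ranges: [-2.89, 2.89], [-0.75, 2.08], [0.22, 2.7], [-1.18, 4.32], [0.11, 2.71], [-2.7, 2.7]. Speed limits (rad/s): [2.57, 2.57, 3.14, 3.14, 3.14, 3.14].

## Interface

Orientations are given as a unit quaternion [w, x, y, z].
In Python, from rig import manip, viewer, job gives the robot as it stands.
- The arm moves only by the shell command python3 -m crank 'ROWS' [OPENING] [FORCE]. ROWS is JSON, a list of rows, each a list of 6 numbers: the shift along the tool's x, y, z in m, then the turn, a rotation vector about the tool's x, y, z in degrees. In form: [[dx, dy, dz, rx, ry, rz], ...]. A call has 1 to 20 rows; each row is the pose to reach, as a shift and turn from the pose measured when the call began, along the tool's axes at that moment; what a row does not reach only later rows make up. A row lasts 1/8 s, in which the tool goes at most 62.5 mm and 10.7 degrees, less where a joint would pass 70% of its speed; a pose out of reach is approached as far as the arm can. A call with a gripper value outside its range is refused whole. OPENING is the opening, from 0 (shut) to 1 (fully open), set as the call begins (- or left out, the last holds). The fingers move at their own pace and stop on an object; FORCE is the grip in N (left out, the last holds). Time passes only in rows, so rows that repeat a pose let the fingers close. It gives the time, the measured TCP pose, the force and the opening at its end, in the units of the state.
- manip.get_state(): the state, without advancing time (a new reading comes with each control period).
- viewer.get_image(name): name is "scene" or "top"; returns a dict with "frame" (480x640x3 uint8, blue, green, red), "range_z" (480x640 float32, m along the optical axis (not along the pixel's ray), 0 where there is no reading), "intrinsics" (3x3 intrinsics, pixels), "D" ([k1, k2, p1, p2, k3] as OpenCV has them; the pictures are not rectified), "world_from_camera" (4x4, takes a point from camera to world coordinates). Camera axes: x right, y up, looking along -z (the intrinsics and any distortion apply to the point x, -y, -z); pixel columns grow to the right and rows downward; lengths in m; the calibration is good to about 2 mm. A picture is of the moment at which its call begins.
- job.sign_off(): hands the job in, once; it reports no verdict.
The state is a dict: "clock": time; "qpos": joint angles; "qd": joint speeds; "effort": joint torques, N m; "position": TCP position; "ee_rot": TCP orientation; "contact_force": force on the tool from outside, world axes, zero at the start; "moment": the same for the moment, N m; "width": finger opening in m.
Only numpy, scipy, OpenCV 4.12 (cv2) and the standard library are available. Lean on these libraries where they do the work, as an engineer would, in place of code of your own. Each camera call takes 0.05 s, during which the arm holds its last target. There are 200 camera calls.

## Task

Slip the bronze spacer sleeve over the tall post of the assembly fixture, right down onto the shoulder, and let go of it. Then lift the cast bronze lever by its balance point, keep it level as you carry it, and hold it level and still with the bore of its heavy boss straight above the post and the small eye straight above the fixture's pin, about 2 cm of air between the lever and the tip of the post, ready for your colleague to guide it down; finish while still holding it there. Leave the taped coil, the screwdriver and the pliers where they lie.

Things in the scene. Friction and masses are not known exactly. Their poses are not given: they have to be found in the camera images.
- sleeve_mid (a point): Bronze spacer sleeve, a plain tube open at both ends, 30 mm outside, 19 mm bore, 30 mm long, about 0.09 kg, standing upright on the bench. This point is its centre, on its axis 15 mm above its lower end; z along the axis, up. It is gripped across its outside.
- lever_balance (a point): Balance point of the cast bronze lever (0.6 to 0.9 kg), which lies flat on the bench: on the middle of its straight arm, 54 mm from the boss's axis towards the eye, 21 mm above the underside. The arm is I-shaped, 16 mm wide, from 12 to 30 mm above the underside, and free from 23 to 167 mm from the boss's axis. x along the arm from boss to eye, y across it, z up.
- lever_bore (a point): Lower end, on its axis, of the 19 mm upright bore in the lever's heavy round boss (46 mm diameter, 36 mm high). It lies in the plane of the lever's underside: boss and eye are flush below and rest on the bench. Axes as lever_balance.
- lever_eye (a point): Lower end, on its axis, of the 12 mm bore in the small round eye (26 mm diameter, 32 mm high) at the lever's light end, in the plane of the underside, 180 mm from lever_bore along x.
- seat (a point): Middle of the top of the 36 mm round shoulder at the foot of the fixture's 16 mm post, 20 mm above the bench: the sleeve's lower end belongs here. The fixture is a dark steel plate, 262 x 80 x 12 mm, bolted to the bench, with the post near one end and a rest block (40 x 50 mm, top 50 mm above the bench) near the other. x runs from post to pin, z up.
- post_tip (a point): Tip of the post, 72 mm above the bench, 52 mm above the shoulder; the top 10 mm narrow from 16 to 5 mm.
- pin_tip (a point): Tip of the 8 mm pin on the rest block, 67 mm above the bench, 180 mm from the post's axis along the fixture's x.
- coil_mid (a point): Bystander, loose: a coil with white tape between two arched bronze cheeks, 78 x 56 x 68 mm, beyond the work. This point is at its middle, 34 mm above the bench. Not to be disturbed.
- screwdriver_grip (a point): Bystander, loose: a screwdriver with a wooden handle, 210 mm long, lying on the bench beyond the work; this point is on its handle, x along it to the tip. Not to be disturbed.
- pliers: Bystander, loose: combination pliers with red grips, 165 mm long and 60 mm wide, lying at the left of the work; origin beneath the middle, x to the jaws. Not to be disturbed.
- tray: A fixed blue plastic tray of nuts and washers, 130 (x) x 180 (y) x 40 mm, at the right of the work; origin at the middle of its underside.
Things that resemble listed ones, but are neither listed nor needed, are in the scene too. There is more than one size of the part that bears lever_balance; the job needs the smaller. Of the things that look like the part that bears sleeve_mid, take the one that is farthest to the robot's right at the start.

How it is judged:
On the way, in this order (a step that is already met when the one before it is completed fails the run):
1. the sleeve is on the post, down on the shoulder, and released (horizontal distance between sleeve_mid and seat below 0.004 m and z of sleeve_mid in the frame of seat between 0.011 and 0.0185 m and angle between sleeve_mid's own z axis and vertical below 0.07 rad and contact force between the fingers and sleeve below 0.1 N), for 0.2 s.
2. the lever is lifted clear of the bench by its balance point, level (contact force between the fingers and lever above 1 N and x of the grasp point in the frame of lever_balance between -0.015 and 0.015 m and height (world z) of each of lever_bore, lever_eye above 0.03 m and angle between lever_balance's own z axis and vertical below 0.09 rad), for 0.2 s.
At the end, for the whole second after the job is handed in: Sleeve down on the shoulder (3.5 mm), on the post's axis (4 mm). Lever held still in the fingers within 15 mm of its balance point, level within 4 degrees, underside 10 to 35 mm above the post's tip, bore and eye within 8 mm of the post's and pin's axes, clear of the fixture (horizontal distance between sleeve_mid and seat below 0.004 m and z of sleeve_mid in the frame of seat between 0.011 and 0.0185 m and angle between each of sleeve_mid, lever_balance's own z axis and vertical below 0.07 rad and contact force between the fingers and lever above 1 N and x of the grasp point in the frame of lever_balance between -0.015 and 0.015 m and horizontal distance between lever_bore and post_tip below 0.008 m and horizontal distance between lever_eye and pin_tip below 0.008 m and z of lever_bore in the frame of post_tip between 0.01 and 0.035 m and linear speed of lever below 0.02 m/s and contact force between lever and fixture below 0.1 N); the arm keeps its last pose, push and grip.
It fails at once if the lever tips by more than 15 degrees (angle between lever_balance's own z axis and vertical above 0.26 rad).
It fails at once if the coil, the screwdriver or the pliers are moved by more than 2 cm (distance of any of coil_mid, screwdriver_grip, pliers from where it was at the start of the episode above 0.02 m).
It also fails if it takes over 54 s, if anything falls off the work surface, if the arm or the gripper's body presses on something with over 40 N, if the wrist force passes 120 N, or if a joint passes its speed limit or range.

## Working session

There is one attempt and no reset: what is moved stays moved. The work goes in short steps, Python scripts to look and compute and a shell command to move; the robot and the scene stay as the last step left them, time stands still between calls to the robot, and variables do not carry over. Pictures are saved under pics/ and viewed, about 8 in all and at most 12, crops included, and the job is handed in when it is done.

```bash
mkdir -p pics; ls
cat > h.py <<'E'
import numpy as np, cv2
from rig import manip, viewer, job
def grab(n):
    d=viewer.get_image(n); np.savez('/tmp/%s.npz'%n,**d); return d
def load(n): return dict(np.load('/tmp/%s.npz'%n))
def world(d,step=1):
    "world xyz per pixel (HxWx3), nan where no range"
    h,w=d['range_z'].shape
    u,v=np.meshgrid(np.arange(w,dtype=np.float64),np.arange(h,dtype=np.float64))
    p=cv2.undistortPoints(np.stack([u,v],-1).reshape(-1,1,2),d['intrinsics'].astype(float),d['D'].astype(float)).reshape(h,w,2)
    z=d['range_z'].astype(float); z=np.where(z>0,z,np.nan)
    c=np.stack([p[...,0]*z,-p[...,1]*z,-z],-1)
    T=d['world_from_camera']; return c@T[:3,:3].T+T[:3,3]
def proj(d,P):
    T=np.linalg.inv(d['world_from_camera']); c=np.atleast_2d(P)@T[:3,:3].T+T[:3,3]
    c=c*[1,-1,-1]
    return cv2.projectPoints(c.reshape(-1,1,3),np.zeros(3),np.zeros(3),d['intrinsics'].astype(float),d['D'].astype(float))[0].reshape(-1,2)
E
python3 - <<'E'
from h import *
for n in('top','scene'):
    d=grab(n); cv2.imwrite(f'pics/{n}0.png',d['frame']); print(n,d['world_from_camera'].round(3).tolist(),d['D'],d['intrinsics'][0,0])
print(manip.get_state())
E
```

```text
pics
top [[-0.001, 0.997, -0.071, 0.411], [-1.0, -0.002, -0.021, -0.01], [-0.021, 0.071, 0.997, 1.544], [0.0, 0.0, 0.0, 1.0]] [0.02227954 0.         0.         0.         0.        ] 498.8566383734231
scene [[-0.861, -0.321, 0.394, 1.015], [0.508, -0.552, 0.661, 0.854], [0.005, 0.769, 0.639, 0.91], [0.0, 0.0, 0.0, 1.0]] [0.04600158 0.         0.         0.         0.        ] 498.29336646229035
{'clock': 0.1, 'qpos': array([ 1.17802365e+00,  2.76530776e-01,  1.50597149e+00,  2.40715995e-05,
        1.36069549e+00, -1.21001973e-01]), 'qd': array([-8.62817755e-04, -6.70588310e-04, -4.60933779e-03, -3.97294731e-04,
       -4.36567726e-05,  3.46886661e-04]), 'effort': array([ 1.03085131e-03, -4.17699265e+01, -2.46402615e+01, -3.42425055e-04,
        5.65402501e-03, -1.84079695e-06]), 'position': array([0.15417611, 0.55347774, 0.23054073]), 'ee_rot': array([-2.15288420e-04,  1.35470008e-01,  9.90781122e-01, -7.73226891e-04]), 'contact_force': array([ 0.34962113,  0.32716648, -0.70786569]), 'moment': array([ 0.03628357, -0.03450701,  0.01154653]), 'width': 0.08563777934387438}
```

View pics/top0.png

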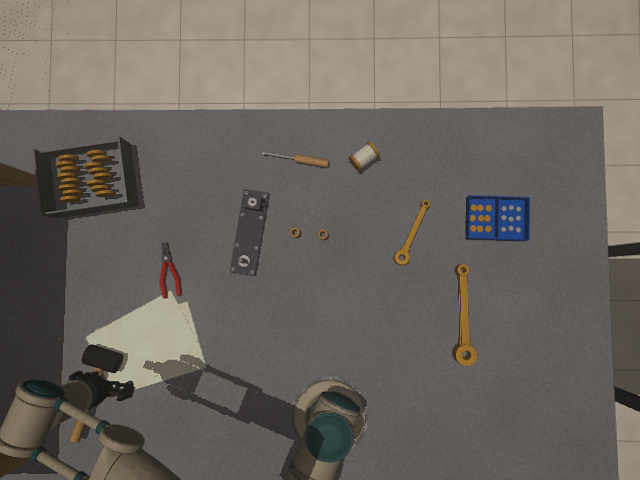

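View pics/scene0.png

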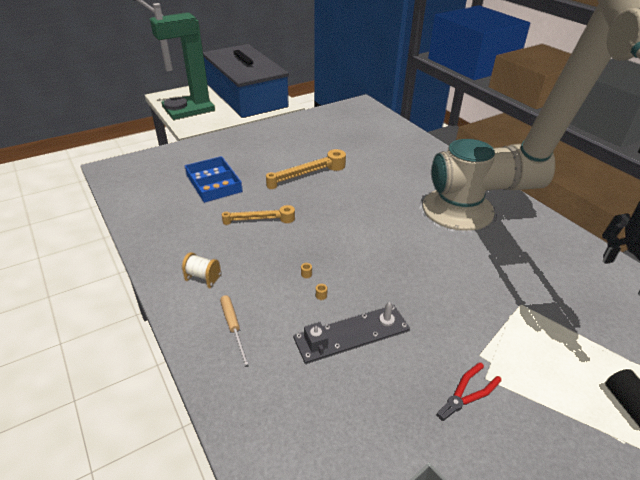

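Top view: the sleeve-like things are at (295,233) and (323,235). World −y (the robot's right) is image right, so (323,235) is the one to take. The levers are at boss (402,257)/eye (426,203) and boss (466,354)/eye (463,270); the first is the smaller and so the one needed. The fixture post is at (244,261) and the pin at (252,202).

```bash
cat > meas.py <<'E'
from h import *
def clusters(n,boxes,d=None):
    d=d or load(n); W=world(d); hsv=cv2.cvtColor(d['frame'],cv2.COLOR_BGR2HSV)
    X,Y,Z=W[...,0],W[...,1],W[...,2]
    return d,W,hsv
E
python3 - <<'E'
from h import *
for n in('top','scene'):
    d=load(n); W=world(d); hsv=cv2.cvtColor(d['frame'],cv2.COLOR_BGR2HSV)
    X,Y,Z=np.moveaxis(W,-1,0)
    br=(hsv[...,0]>8)&(hsv[...,0]<30)&(hsv[...,1]>110)&(X>.2)&(X<.75)&(abs(Y)<.6)&(Z<.1)&(Z>-.02)
    k,lab,st,_=cv2.connectedComponentsWithStats(br.astype(np.uint8))
    print(n,'bench z',np.nanmedian(Z[(abs(Y)<.3)&(X>.3)&(X<.7)]))
    for i in range(1,k):
        if st[i,4]<25: continue
        m=lab==i; P=W[m]; c=P.mean(0); top=P[:,2]>np.percentile(P[:,2],95)-.008
        e=np.array(cv2.minAreaRect((P[:,:2]*1000).astype(np.float32))[1])
        print(st[i],'c',c.round(4),'top',P[top].mean(0).round(4),'zmax',P[:,2].max().round(4),'rect mm',e.round(0))
    # fixture
    fx=(Z>.008)&(X>.35)&(X<.75)&(Y>.1)&(Y<.33)&(hsv[...,1]<90)&(Z<.09)
    for lo,hi in((.008,.016),(.016,.026),(.03,.075),(.045,.055),(.055,.075)):
        m=fx&(Z>lo)&(Z<hi)
        k,lab,st,_=cv2.connectedComponentsWithStats(m.astype(np.uint8))
        for i in range(1,k):
            if st[i,4]>=4:
                P=W[lab==i]; print('fix',lo,hi,st[i].tolist(),P.mean(0).round(4),P.min(0).round(3),P.max(0).round(3))
a=load('top')['frame'][180:285,225:445]; b=load('scene')['frame'][195:370,215:415]
a=cv2.resize(a,(800,382),interpolation=cv2.INTER_CUBIC)
cv2.imwrite('pics/crop1.png',a)
E
```

```text
top bench z 0.0002275143842200844
[394 199  36  66 510] c [ 0.5431 -0.2485  0.0296] top [ 0.5299 -0.2432  0.0338] zmax 0.0454 rect mm [ 45. 213.]
[471 205  12   6  62] c [ 0.6316 -0.4544  0.006 ] top [ 0.6312 -0.4547  0.0076] zmax 0.0127 rect mm [36. 17.]
[485 205   7   6  32] c [ 0.6304 -0.4886  0.0084] top [ 0.6304 -0.4891  0.0094] zmax 0.0146 rect mm [18. 17.]
[470 215   6   6  28] c [ 0.6    -0.441   0.0062] top [ 0.5995 -0.4415  0.0081] zmax 0.0129 rect mm [15. 17.]
[478 215  13   7  61] c [ 0.5986 -0.4748  0.0072] top [ 0.5983 -0.4755  0.0098] zmax 0.016 rect mm [40. 18.]
[470 226  13   6  59] c [ 0.5673 -0.4524  0.0051] top [ 0.5668 -0.4526  0.0063] zmax 0.0112 rect mm [16. 37.]
[485 226   6   6  32] c [ 0.5661 -0.4857  0.0079] top [ 0.5656 -0.4846  0.0099] zmax 0.0188 rect mm [20. 16.]
[290 228  10  10  50] c [0.5545 0.106  0.0254] top [0.5548 0.1063 0.0312] zmax 0.0388 rect mm [29. 26.]
[318 229  10  11  51] c [0.5488 0.02   0.0244] top [0.5493 0.0198 0.029 ] zmax 0.0341 rect mm [27. 27.]
[453 264  23  88 913] c [ 0.3187 -0.3981  0.0388] top [ 0.3059 -0.3995  0.0467] zmax 0.
[... 3901 characters left out ...]
 0.016 0.026 [306, 353, 3, 5, 6] [0.6833 0.2603 0.0173] [0.68  0.255 0.016] [0.685 0.265 0.02 ]
fix 0.03 0.075 [384, 303, 8, 15, 94] [0.4727 0.2675 0.0522] [0.463 0.259 0.03 ] [0.478 0.273 0.071]
fix 0.03 0.075 [304, 322, 24, 29, 432] [0.6502 0.2416 0.046 ] [0.624 0.209 0.03 ] [0.67  0.272 0.068]
fix 0.045 0.055 [385, 309, 7, 5, 21] [0.4733 0.2686 0.0506] [0.465 0.262 0.046] [0.478 0.273 0.055]
fix 0.045 0.055 [304, 322, 24, 22, 297] [0.6485 0.2382 0.0483] [0.624 0.209 0.045] [0.67  0.263 0.055]
fix 0.055 0.075 [385, 303, 7, 8, 42] [0.472  0.2665 0.0635] [0.465 0.259 0.055] [0.478 0.272 0.071]
fix 0.055 0.075 [314, 326, 4, 6, 17] [0.6476 0.2375 0.0619] [0.644 0.234 0.056] [0.651 0.241 0.068]
```

View pics/crop1.png

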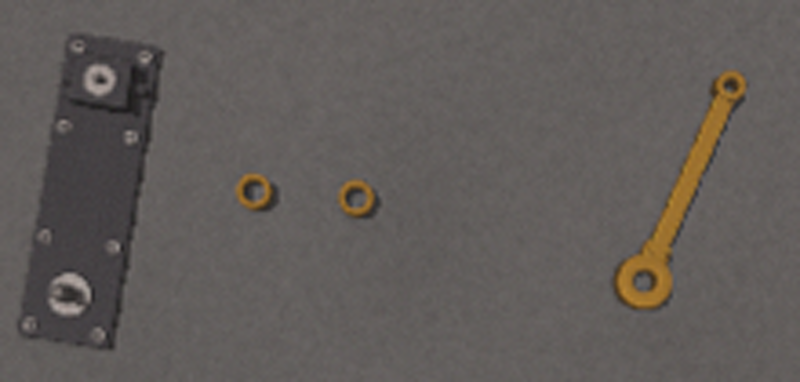

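Run:
```python
from h import *
from scipy.optimize import least_squares as LS
def side(P,r,x0):  # cylinder wall fit, known radius
    return LS(lambda c:np.hypot(*(P[:,:2]-c).T)-r,x0,loss='soft_l1',f_scale=.001).x
def hole(d,z,box): pass
for n in('top','scene'):
    d=load(n); W=world(d); hsv=cv2.cvtColor(d['frame'],cv2.COLOR_BGR2HSV); X,Y,Z=np.moveaxis(W,-1,0)
    br=(hsv[...,0]>8)&(hsv[...,0]<30)&(hsv[...,1]>110)
    def near(c,r,z0,z1,col=None):
        m=(np.hypot(X-c[0],Y-c[1])<r)&(Z>z0)&(Z<z1)
        if col is not None: m&=col
        return W[m]
    # top-face outline method: project circle at known height, match mask by IoU of silhouette of whole solid
    def sil(parts):
        m=np.zeros(Z.shape,np.uint8); S=8
        big=np.zeros((Z.shape[0],Z.shape[1]),np.uint8)
        for c,r,z0,z1 in parts:
            t=np.linspace(0,2*np.pi,40)
            pts=np.vstack([np.c_[c[0]+r*np.cos(t),c[1]+r*np.sin(t),0*t+z] for z in(z0,z1)])
            uv=proj(d,pts).astype(np.float32); h=cv2.convexHull(uv)
            cv2.fillPoly(big,[np.round(h*16).astype(np.int32)],255,cv2.LINE_AA,4)
        return big.astype(float)/255
    from scipy.optimize import minimize
    def fitsil(mask,make,x0):
        f=lambda x:np.abs(cv2.GaussianBlur(sil(make(x)),(0,0),1)-cv2.GaussianBlur(mask.astype(float),(0,0),1)).sum()
        s=np.full((len(x0)+1,len(x0)),0.)+x0
        for i in range(len(x0)): s[i+1,i]+=.006
        r=minimize(f,x0,method='Nelder-Mead',options=dict(initial_simplex=s,xatol=1e-4,fatol=1e-3)); return r.x,r.fun
    fill=lambda m:cv2.morphologyEx(m.astype(np.uint8),cv2.MORPH_CLOSE,np.ones((5,5)))>0
    c0=np.array([.549,.020]); R=np.hypot(X-c0[0],Y-c0[1])<.035
    print(n,'sleeve sil',fitsil(fill(br&R),lambda x:[(x,.015,0,.03)],c0),'side',side(near(c0,.03,.004,.026,br),.015,c0))
    c1=np.array([.470,.262]); P=near(c1,.025,.03,.06); print(' post side',side(P,.008,c1),len(P))
    m=near(c1,.035,.0165,.026); print(' shoulder rect mid',(m.min(0)+m.max(0))/2)
    c2=np.array([.647,.234]); P=near(c2,.012,.055,.069); print(' pin side',side(P,.004,c2),len(P))
    P=W[(Z>.046)&(Z<.054)&(np.hypot(X-c2[0],Y-c2[1])<.045)]; print(' block rect',cv2.minAreaRect((P[:,:2]*1000).astype(np.float32)))
    P=W[(Z>.0085)&(Z<.0145)&(X>.4)&(X<.72)&(Y>.15)&(Y<.33)]; print(' plate',cv2.minAreaRect((P[:,:2]*1000).astype(np.float32)))
    # lever: x,y,yaw -> boss, eye, arm (approx)
    def lev(x):
        u=np.array([np.cos(x[2]*10),np.sin(x[2]*10)])
        b=x[:2]; pts=[(b,.023,0,.036),(b+.18*u,.013,0,.032)]
        return pts
    mm=br&(X>.4)&(X<.7)&(Y<-.15)&(Y>-.36)
    def sill(x):
        big=sil(lev(x)); yaw=x[2]*10; u=np.array([np.cos(yaw),np.sin(yaw)]); v=np.array([-u[1],u[0]])
        q=[np.r_[x[:2]+a*u+s*.008*v,z] for a in(.02,.17) for s in(-1,1) for z in(.012,.03)]
        h=cv2.convexHull(proj(d,np.array(q)).astype(np.float32)); g=np.zeros(Z.shape,np.uint8)
        cv2.fillPoly(g,[np.round(h*16).astype(np.int32)],255,cv2.LINE_AA,4); return np.maximum(big,g/255.)
    G=lambda a:cv2.GaussianBlur(a.astype(float),(0,0),1)
    M=G(fill(mm)); x0=np.array([.468,-.218,np.arctan2(-.075,.165)/10])
    s=np.vstack([x0]*4); s[1,0]+=.008; s[2,1]+=.008; s[3,2]+=.01
    r=minimize(lambda x:np.abs(G(sill(x))-M).sum(),x0,method='Nelder-Mead',options=dict(initial_simplex=s,xatol=1e-5,fatol=1e-3))
    print(' lever',r.x[:2],'yaw deg',np.degrees(r.x[2]*10),r.fun,mm.sum())
```

```text
top sleeve sil (array([0.55032935, 0.02180322]), np.float64(24.8246706572916)) side [0.54615463 0.01635509]
 post side [0.47014658 0.26127617] 11
 shoulder rect mid [0.4688387  0.26723373 0.02127597]
 pin side [0.64795849 0.23569801] 9
 block rect ((646.2539672851562, 232.493896484375), (49.927608489990234, 39.74315643310547), 80.83960723876953)
 plate ((554.529541015625, 239.10194396972656), (276.0538330078125, 167.57241821289062), 2.912125587463379)
 lever [ 0.48019676 -0.21968783] yaw deg -25.1308281496902 110.37196865220255 510
scene sleeve sil (array([0.55055164, 0.02289252]), np.float64(52.490196078431374)) side [0.55052991 0.02249054]
 post side [0.46896803 0.26383297] 63
 shoulder rect mid [0.46541262 0.26546455 0.02098888]
 pin side [0.64591172 0.2352846 ] 17
 block rect ((647.2075805664062, 237.49644470214844), (52.4589729309082, 40.11286163330078), 79.19776153564453)
 plate ((558.4104614257812, 250.88253784179688), (82.44379425048828, 261.71051025390625), 80.92839813232422)
 lever [ 0.47841501 -0.21663244] yaw deg -25.34167005047263 183.4202359837269 685
```

Crop: sleeves at crop (254,192) and (357,198), with the right-hand one the target. The small lever has its boss at crop (643,281) and eye at (730,86), and fixture post and pin are at the left. Estimates: sleeve (0.5505, 0.022), post (0.4695, 0.263), pin (0.647, 0.2355), lever boss (0.479, −0.218) with yaw −25°. Next I move above the sleeve.

```bash
python3 -m crank '[[-0.02,-0.015,0,0,0,0],[-0.06,-0.046,0,0,0,0],[-0.105,-0.081,0,0,0,0],[-0.15,-0.116,0,0,0,0],[-0.195,-0.151,0,0,0,0],[-0.24,-0.186,0,0,0,0],[-0.285,-0.22,0,0,0,0],[-0.33,-0.255,0,0,0,0],[-0.375,-0.29,0,0,0,0],[-0.42,-0.325,0.02,0,0,0],[-0.465,-0.36,0.05,0,0,0],[-0.5,-0.387,0.08,0,0,0],[-0.517,-0.4,0.11,0,0,0],[-0.5244,-0.4053,0.13,0,0,0],[-0.5244,-0.4053,0.13,0,0,0]]' 0.65
```

```text
clock: 1.98
position: [0.5492, 0.0215, 0.0991]
ee_rot: [-0.003, 0.136, 0.991, -0.001]
contact_force: [0.0, 0.4, 0.2]
width: 0.0557
```

```bash
python3 -m crank '[[-0.001,0.001,0.025,0,0,0],[-0.001,0.001,0.055,0,0,0],[-0.001,0.001,0.08,0,0,0],[-0.001,0.001,0.092,0,0,0],[-0.001,0.001,0.097,0,0,0],[-0.001,0.001,0.097,0,0,0]]' && python3 -m crank '[[0,0,0,0,0,0],[0,0,0,0,0,0],[0,0,0,0,0,0],[0,0,0,0,0,0],[0,0,0,0,0,0],[0,0,0,0,0,0]]' 0 30
```

```text
clock: 2.72
position: [0.5504, 0.0223, 0.0027]
ee_rot: [-0.002, 0.136, 0.991, -0.001]
contact_force: [-0.2, -1.1, -0.1]
width: 0.056
clock: 3.48
position: [0.5512, 0.0221, 0.0038]
ee_rot: [-0.001, 0.136, 0.991, -0.001]
contact_force: [-0.7, 0.2, 5.3]
width: 0.0285
```

```bash
python3 -m crank '[[0,0,-0.01,0,0,0],[0,0,-0.03,0,0,0],[0,0,-0.06,0,0,0],[0,0,-0.09,0,0,0],[0,0,-0.115,0,0,0],[0,0,-0.12,0,0,0],[0,0,-0.12,0,0,0]]'
python3 - <<'E'
from h import *
d=grab('scene'); s=manip.get_state(); print(s['position'],s['width'])
W=world(d); hsv=cv2.cvtColor(d['frame'],cv2.COLOR_BGR2HSV); X,Y,Z=np.moveaxis(W,-1,0); p=s['position']
m=(hsv[...,0]>8)&(hsv[...,0]<30)&(hsv[...,1]>110)&(np.hypot(X-p[0],Y-p[1])<.04)&(Z>.06)
P=W[m]; print(m.sum(),P.mean(0),P.min(0),P.max(0))
from scipy.optimize import least_squares as LS
S=P[P[:,2]<P[:,2].max()-.006]
print(LS(lambda c:np.hypot(*(S[:,:2]-c).T)-.015,p[:2],loss='soft_l1',f_scale=.001).x)
u,v=proj(d,p)[0].astype(int); c=d['frame'][max(v-70,0):v+50,u-80:u+80]
cv2.imwrite('pics/g1.png',cv2.resize(c,None,fx=4,fy=4,interpolation=cv2.INTER_CUBIC))
E
```

```text
clock: 4.35
position: [0.5512, 0.0223, 0.1237]
ee_rot: [-0.001, 0.136, 0.991, -0.001]
contact_force: [-0.9, 0.2, -0.8]
width: 0.0284
[0.55070573 0.02232841 0.12300722] 0.028554641040639706
29 [0.55781996 0.02749368 0.16778553] [0.52224347 0.00606173 0.12137995] [0.56786513 0.04685164 0.35180649]
[0.54912275 0.02764181]
```

View pics/g1.png

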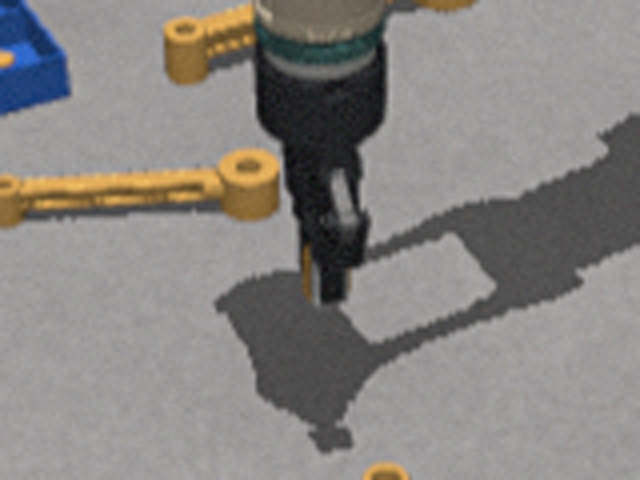

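Crop: the sleeve is held upright between the fingers, with bronze slivers either side at (306,275) and (348,280). Next I carry it over the post.

```bash
python3 -m crank '[[0.012,0.018,0,0,0,0],[0.036,0.053,0,0,0,0],[0.06,0.088,0,0,0,0],[0.084,0.123,0,0,0,0],[0.108,0.158,0,0,0,0],[0.128,0.188,0,0,0,0],[0.139,0.204,0,0,0,0],[0.143,0.21,0.015,0,0,0],[0.143,0.21,0.03,0,0,0],[0.143,0.21,0.032,0,0,0],[0.143,0.21,0.032,0,0,0]]'
python3 - <<'E'
from h import *
s=manip.get_state(); p=s['position']; print(p)
ims=[]
for n in('scene','top'):
    d=grab(n); u,v=proj(d,p)[0].astype(int)
    c=d['frame'][v-45:v+45,u-50:u+50]; ims.append(cv2.resize(c,(400,360),interpolation=cv2.INTER_CUBIC))
    if n=='scene':
        W=world(d); hsv=cv2.cvtColor(d['frame'],cv2.COLOR_BGR2HSV)
        for q in([.4695,.263,.072],[.4695,.263,.02]): print('post px',proj(d,q), 'crop',(proj(d,q)-[u-50,v-45])*4)
        sub=hsv[v-25:v+25,u-20:u+20]; m=(sub[...,0]>8)&(sub[...,0]<30)&(sub[...,1]>110)
        ys,xs=np.nonzero(m); print('bronze px',[(y+v-25,sorted(xs[ys==y]+u-20)) for y in np.unique(ys)])
        r=.015;t=np.linspace(0,6.28,60)
        for z in(p[2]-.004,p[2]+.01): 
            k=proj(d,np.c_[p[0]+r*np.cos(t),p[1]+r*np.sin(t),0*t+z]); print('expected cols',k.min(0),k.max(0))
cv2.imwrite('pics/g2.png',np.hstack(ims))
E
```

```text
clock: 5.78
position: [0.4697, 0.2621, 0.0905]
ee_rot: [-0.002, 0.137, 0.991, -0.001]
contact_force: [-0.2, -0.2, -0.4]
width: 0.0283
[0.46970823 0.26212094 0.09047864]
post px [[388.51953806 302.48970428]] crop [[202.07815222 205.95881712]]
post px [[386.39033014 317.7500821 ]] crop [[193.56132058 267.00032841]]
bronze px [(np.int64(285), [np.int64(387), np.int64(388)]), (np.int64(286), [np.int64(386), np.int64(387), np.int64(388), np.int64(393), np.int64(394)]), (np.int64(287), [np.int64(385), np.int64(386), np.int64(387), np.int64(388), np.int64(389), np.int64(393), np.int64(394), np.int64(395)]), (np.int64(288), [np.int64(385), np.int64(386), np.int64(387), np.int64(388), np.int64(395)]), (np.int64(289), [np.int64(385), np.int64(386), np.int64(387), np.int64(388)]), (np.int64(290), [np.int64(385), np.int64(386), np.int64(387), np.int64(388)]), (np.int64(291), [np.int64(384), np.int64(385), np.int64(386), np.int64(387), np.int64(388)]), (np.int64(292), [np.int64(384), np.int64(385), np.int64(386), np.int64(387), np.int64(388)]), (np.int64(293), [np.int64(384), np.int64(385), np.int64(386), np.int64(387), np.int64(388)]), (np.int64(294), [np.int64(384), np.int64(385), np.int64(386), np.int64(387)]), (np.int64(295), [np.int64(384), np.int64(385), np.int64(386), np.int64(387)]), (np.int64(296), [np.int64(384), np.int64(385), np.int64(386), np.int64(387)]), (np.int64(297), [np.int64(384), np.int64(385), np.int64(386), np.int64(387)]), (np.int64(298), [np.int64(384), np.int64(385), np.int64(386), np.int64(387)]), (np.int64(299), [np.int64(384), np.int64(385), np.int64(386), np.int64(387)]), (np.int64(300), [np.int64(385), np.int64(386), np.int64(387)]), (np.int64(301), [np.int64(386)])]
expected cols [382.17176808 293.10319595] [395.49520648 302.74506625]
expected cols [382.72155111 288.78310972] [396.15206931 298.4103312 ]
```

View pics/g2.png

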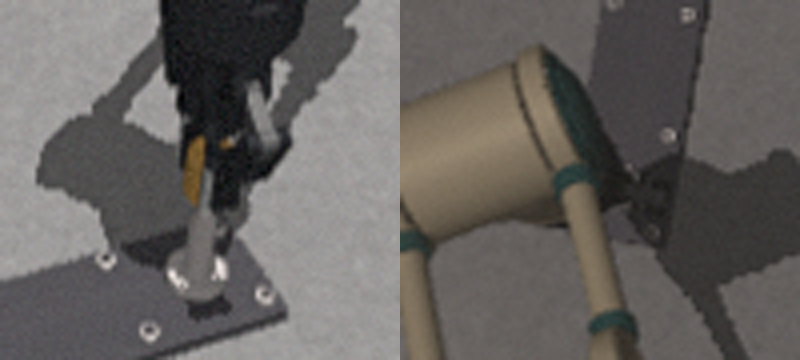

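Left: sleeve sliver at (195,172) just above the post tip at about (205,200). The sleeve sits about 1 px (2 mm) right of the post axis. I correct 2 mm and lower partway.

```bash
python3 -m crank '[[-0.002,0.001,0,0,0,0],[-0.002,0.001,0.01,0,0,0],[-0.002,0.001,0.018,0,0,0],[-0.002,0.001,0.024,0,0,0],[-0.002,0.001,0.03,0,0,0],[-0.002,0.001,0.036,0,0,0],[-0.002,0.001,0.036,0,0,0]]'
```

```text
clock: 6.75
position: [0.4711, 0.2625, 0.0543]
ee_rot: [-0.003, 0.137, 0.991, -0.001]
contact_force: [-2.6, -0.4, -3.1]
width: 0.0282
```

```bash
python3 -m crank '[[0.001,0,0.004,0,0,0],[0.001,0,0.01,0,0,0],[0.001,0,0.016,0,0,0],[0.001,0,0.022,0,0,0],[0.001,0,0.026,0,0,0],[0.001,0,0.029,0,0,0],[0.001,0,0.029,0,0,0]]'
```

```text
clock: 7.62
position: [0.47, 0.263, 0.025]
ee_rot: [-0.003, 0.137, 0.991, -0.001]
contact_force: [0.7, -0.1, -1.3]
width: 0.0285
```

```bash
python3 -m crank '[[0,0,0.001,0,0,0],[0,0,0.001,0,0,0],[0,0,0.001,0,0,0]]' 0.65 && python3 -m crank '[[0,0,0,0,0,0],[0,0,-0.01,0,0,0],[0,0,-0.03,0,0,0],[0,0,-0.07,0,0,0],[0,0,-0.11,0,0,0],[0,0,-0.14,0,0,0],[0,0,-0.15,0,0,0],[0,0,-0.15,0,0,0]]'
python3 - <<'E'
from h import *
from scipy.optimize import least_squares as LS
s=manip.get_state(); print(s['ee_rot'])
d=grab('scene'); W=world(d); hsv=cv2.cvtColor(d['frame'],cv2.COLOR_BGR2HSV); X,Y,Z=np.moveaxis(W,-1,0)
m=(hsv[...,0]>8)&(hsv[...,0]<30)&(hsv[...,1]>110)&(np.hypot(X-.47,Y-.263)<.04)
P=W[m]; print(m.sum(),P.mean(0),P.min(0),P.max(0))
S=P[P[:,2]<.043]; print(LS(lambda c:np.hypot(*(S[:,:2]-c).T)-.015,[.47,.263],loss='soft_l1',f_scale=.001).x)
u,v=proj(d,[.47,.263,.04])[0].astype(int)
cv2.imwrite('pics/g3.png',cv2.resize(d['frame'][v-40:v+35,u-50:u+50],None,fx=6,fy=6,interpolation=cv2.INTER_CUBIC))
E
```

```text
clock: 8.0
position: [0.4702, 0.2631, 0.0242]
ee_rot: [-0.003, 0.137, 0.991, -0.001]
contact_force: [-0.4, -0.8, 0.4]
width: 0.0556
clock: 9.0
position: [0.471, 0.2634, 0.1746]
ee_rot: [-0.002, 0.137, 0.991, -0.001]
contact_force: [-0.8, -0.6, -1.3]
width: 0.0553
[-2.14302578e-03  1.36667533e-01  9.90614267e-01 -8.75996533e-04]
134 [0.47533187 0.27217637 0.04116874] [0.45360357 0.23889361 0.02198384] [0.48579571 0.28282918 0.20366165]
[0.46891975 0.2647927 ]
```

View pics/g3.png

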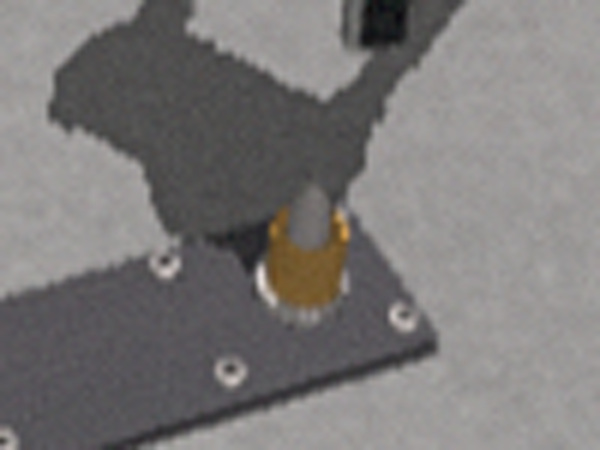

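Crop: the sleeve sits on the shoulder at (305,265) with the post tip protruding at (313,200), and the fingers are clear. On to the lever.

```bash
python3 -m crank '[[-0.008,-0.02,0,0,0,0],[-0.023,-0.055,0,0,0,1],[-0.04,-0.098,0,0,0,2],[-0.057,-0.141,0,0,0,3],[-0.074,-0.184,0,0,0,4],[-0.091,-0.227,0,0,0,5],[-0.108,-0.27,0,0,0,6],[-0.125,-0.313,0,0,0,7],[-0.142,-0.356,0,0,0,8],[-0.159,-0.395,0.01,0,0,9],[-0.175,-0.43,0.03,0,0,9.5],[-0.187,-0.458,0.055,0,0,9.5],[-0.1916,-0.47,0.085,0,0,9.5],[-0.1916,-0.4703,0.1,0,0,9.5],[-0.1916,-0.4703,0.1,0,0,9.5]]'
python3 - <<'E'
from h import *
s=manip.get_state(); p=s['position']; print(p,s['ee_rot'])
w,x,y,z=s['ee_rot']; print('tool y deg',np.degrees(2*np.arctan2(y,x))-90)
ims=[]
for n in('scene','top'):
    d=grab(n); f=d['frame'].copy()
    W=world(d)
    b=np.array([.4793,-.2182]);u_=np.array([np.cos(np.radians(-25.2)),np.sin(np.radians(-25.2))])
    for q in(np.r_[b,.036],np.r_[b+.054*u_,.03],np.r_[b+.18*u_,.032]):
        cv2.drawMarker(f,tuple(proj(d,q)[0].round().astype(int)),(255,0,255),cv2.MARKER_CROSS,3)
    u,v=proj(d,[.52,-.24,.03])[0].astype(int)
    ims.append(cv2.resize(f[v-45:v+45,u-50:u+50],(400,360),interpolation=cv2.INTER_CUBIC))
cv2.imwrite('pics/g4.png',np.hstack(ims))
E
```

```text
clock: 10.92
position: [0.5254, -0.2403, 0.0722]
ee_rot: [-0.005, 0.218, 0.976, -0.001]
contact_force: [0.1, -0.3, 0.5]
width: 0.0559
[ 0.52538366 -0.24034329  0.0722177 ] [-5.29004274e-03  2.18215326e-01  9.75886043e-01 -7.19054217e-04]
tool y deg 64.79117060516626
```

View pics/g4.png

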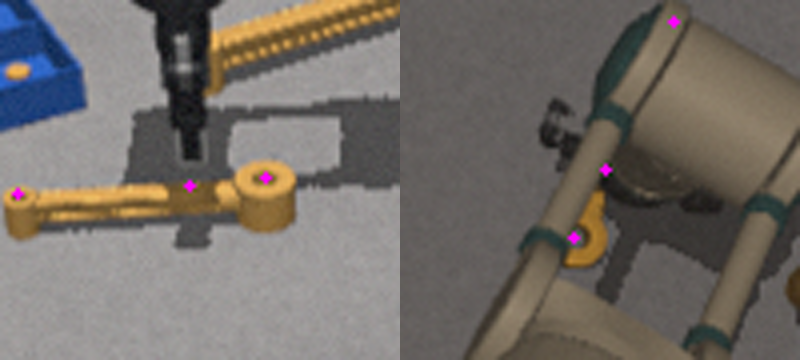

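Crop: in the scene half the markers land on the boss bore (265,178), balance point (190,186) and eye (18,193), so the pose is good. Next I descend and grip.

```bash
python3 -m crank '[[-0.003,0,0.015,0,0,0],[-0.003,0,0.035,0,0,0],[-0.003,0,0.052,0,0,0],[-0.003,0,0.063,0,0,0],[-0.003,0,0.068,0,0,0],[-0.003,0,0.068,0,0,0],[-0.003,0,0.068,0,0,0]]'; python3 -c "
from rig import manip;print(manip.get_state()['ee_rot'])"
```

```text
clock: 11.9
position: [0.5299, -0.2427, 0.007]
ee_rot: [-0.002, 0.218, 0.976, -0.002]
contact_force: [-0.9, -0.2, -0.5]
width: 0.0555
[-0.00225733  0.21783352  0.97598168 -0.00179561]
```

```bash
python3 -m crank '[[0.002,0.0005,0.002,0,0,0],[0.002,0.0005,0.002,0,0,0]]' && python3 -m crank '[[0,0,0,0,0,0],[0,0,0,0,0,0],[0,0,0,0,0,0],[0,0,0,0,0,0],[0,0,0,0,0,0],[0,0,0,0,0,0]]' 0 100;  python3 -c "
from rig import manip;print(manip.get_state())"
```

```text
clock: 12.15
position: [0.5281, -0.2413, 0.0052]
ee_rot: [-0.002, 0.218, 0.976, -0.002]
contact_force: [0.1, -0.3, 0.0]
width: 0.0553
clock: 12.9
position: [0.528, -0.2417, 0.0057]
ee_rot: [-0.002, 0.218, 0.976, -0.002]
contact_force: [-3.0, -2.4, 5.0]
width: 0.0138
{'clock': 12.9, 'qpos': array([-0.54563593,  0.49405977,  1.78940995, -0.00735986,  0.86084627,
       -1.67299302]), 'qd': array([ 0.00029313, -0.00089699,  0.00026778, -0.00042791, -0.00039226,
        0.00109423]), 'effort': array([  1.28954597, -43.88060331, -16.48847401,   0.7620001 ,
        -0.42641739,   0.19836884]), 'position': array([ 0.52795318, -0.24172046,  0.00566472]), 'ee_rot': array([-0.00217807,  0.21756223,  0.97604152, -0.00220921]), 'contact_force': array([-2.97218329, -2.37421455,  4.95742009]), 'moment': array([-0.17099992,  0.35603254,  0.22675831]), 'width': 0.013818362797296686}
```

```bash
cat > lev.py <<'E'
from h import *
from scipy.optimize import minimize
def fit(d,x0):
    "silhouette fit of the lever: x,y,z of bore, yaw, pitch (deg)"
    W=world(d); hsv=cv2.cvtColor(d['frame'],cv2.COLOR_BGR2HSV); X,Y,Z=np.moveaxis(W,-1,0)
    t=np.linspace(0,2*np.pi,30)
    def frame(x):
        a,b=np.radians(x[3]),np.radians(x[4])
        u=np.array([np.cos(a)*np.cos(b),np.sin(a)*np.cos(b),np.sin(b)]); v=np.array([-np.sin(a),np.cos(a),0]); return u,v,np.cross(u,v)
    def sil(x):
        u,v,w=frame(x); g=np.zeros(Z.shape,np.uint8)
        cyl=lambda c,r,h:np.vstack([np.array(x[:3])+np.outer(c+r*np.cos(t),u)+np.outer(r*np.sin(t),v)+k*w for k in(0,h)])
        arm=np.array([np.array(x[:3])+a*u+s*.008*v+k*w for a in(.02,.17) for s in(-1,1) for k in(.012,.03)])
        for q in(cyl(0,.023,.036),cyl(.18,.013,.032),arm):
            h=cv2.convexHull(proj(d,q).astype(np.float32)); cv2.fillPoly(g,[np.round(h*16).astype(np.int32)],255,cv2.LINE_AA,4)
        return cv2.GaussianBlur(g/255.,(0,0),1)
    u,v,w=frame(x0); rel=W-np.array(x0[:3]); a=rel@u; c=rel@v; k=rel@w
    m=(hsv[...,0]>8)&(hsv[...,0]<30)&(hsv[...,1]>110)&(a>-.06)&(a<.23)&(abs(c)<.06)&(k>-.03)&(k<.07)
    keep=(a<.025)|(a>.095)       # gripper hides the middle
    M=cv2.GaussianBlur(cv2.morphologyEx(m.astype(np.uint8),cv2.MORPH_CLOSE,np.ones((5,5))).astype(float),(0,0),1)
    # ignore image band hidden by the gripper
    q=proj(d,np.array([np.array(x0[:3])+s*u+.02*w for s in(.028,.085)])); lo,hi=sorted(q[:,0])
    col=np.arange(Z.shape[1]); wt=1.-((col>lo)&(col<hi))
    f=lambda x:(np.abs(sil(x)-M)*wt).sum()
    s=np.vstack([x0]*6).astype(float)
    for i,e in enumerate((.006,.006,.006,3,3)): s[i+1,i]+=e
    r=minimize(f,x0,method='Nelder-Mead',options=dict(initial_simplex=s,xatol=1e-5,fatol=1e-3,maxiter=800))
    x=r.x; print('bore',x[:3].round(4),'yaw %.2f pitch %.2f cost %.0f/%d'%(x[3],x[4],r.fun,m.sum()),'eye',(x[:3]+.18*frame(x)[0]).round(4)); return x
E
python3 -m crank '[[0,0,-0.006,0,0,0],[0,0,-0.012,0,0,0],[0,0,-0.02,0,0,0],[0,0,-0.03,0,0,0],[0,0,-0.04,0,0,0],[0,0,-0.05,0,0,0],[0,0,-0.055,0,0,0],[0,0,-0.055,0,0,0]]'
python3 - <<'E'
from lev import *
s=manip.get_state(); print(s['position'],s['ee_rot'],s['contact_force'],s['moment'])
old=load('scene')
d=grab('scene'); fit(d,[.4793,-.2182,.055,-25.2,0.])
u,v=proj(d,[.54,-.24,.08])[0].astype(int)
cv2.imwrite('pics/g5.png',cv2.resize(d['frame'][v-50:v+50,u-65:u+65],None,fx=5,fy=5,interpolation=cv2.INTER_CUBIC))
E
```

```text
clock: 13.9
position: [0.5285, -0.2417, 0.0612]
ee_rot: [-0.002, 0.218, 0.976, -0.002]
contact_force: [-0.1, 0.4, -7.4]
width: 0.0137
[ 0.52854534 -0.24167858  0.06122389] [-0.00163479  0.21757909  0.97603845 -0.00236996] [-0.07460325  0.37589302 -7.42103982] [-0.06304339  0.01096307 -0.01152669]
bore [ 0.4803 -0.2182  0.0549] yaw -25.40 pitch 0.05 cost 162/642 eye [ 0.6429 -0.2954  0.055 ]
```

View pics/g5.png

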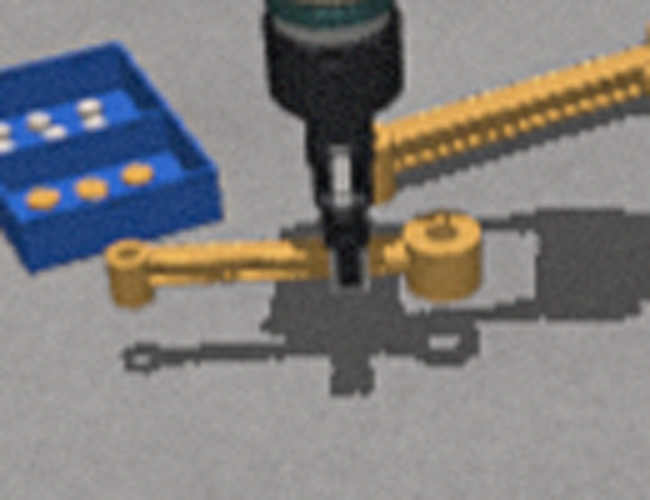

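Crop: the lever hangs level, with the eye at (128,255), the boss at (445,240) and the fingers at (345,250); fit pitch is 0.05°. Next I raise and carry it to above the fixture, turning −16°.

```bash
python3 -m crank '[[0,0,-0.008,0,0,0],[0,0,-0.022,0,0,0],[0,0,-0.04,0,0,0],[0.003,0.006,-0.056,0,0,0],[0.01,0.02,-0.07,0,0,0],[0.02,0.042,-0.077,0,0,-1],[0.034,0.07,-0.079,0,0,-2.5],[0.05,0.102,-0.079,0,0,-4],[0.066,0.136,-0.079,0,0,-5.5],[0.082,0.17,-0.079,0,0,-7],[0.099,0.204,-0.079,0,0,-8.5],[0.116,0.239,-0.079,0,0,-10],[0.133,0.274,-0.079,0,0,-11.5],[0.15,0.309,-0.079,0,0,-13],[0.167,0.344,-0.079,0,0,-14],[0.183,0.377,-0.079,0,0,-15],[0.197,0.406,-0.079,0,0,-15.8],[0.208,0.428,-0.079,0,0,-16.3],[0.215,0.443,-0.079,0,0,-16.3],[0.217,0.447,-0.079,0,0,-16.3]]' && python3 -m crank '[[0,0,0,0,0,0],[0,0,0,0,0,0]]'
cat > chk.py <<'E'
from lev import *
import sys
s=manip.get_state(); p=s['position']; q=s['ee_rot']; print(p,q,s['contact_force'],s['width'],'tool y deg',np.degrees(2*np.arctan2(q[2],q[1]))-90)
for n,post,pin in(('scene',(.4690,.2640),(.6459,.2353)),('top',(.4701,.2613),(.648,.2357))):
    if n=='top' and len(sys.argv)<3: continue
    d=grab(n); x=fit(d,[.469,.264,p[2]-.006,-9.1,0.])
    u=np.radians(x[3]); e=x[:2]+.18*np.array([np.cos(u),np.sin(u)])
    print(n,'bore-post',x[:2]-post,'eye-pin',e-pin)
    if n=='scene':
        u,v=proj(d,[.55,.25,.07])[0].astype(int)
        if len(sys.argv)>1: cv2.imwrite('pics/%s.png'%sys.argv[1],cv2.resize(d['frame'][v-60:v+50,u-75:u+75],None,fx=5,fy=5,interpolation=cv2.INTER_CUBIC))
E
python3 chk.py
```

```text
clock: 16.45
position: [0.5214, 0.2567, 0.1383]
ee_rot: [-0.002, 0.076, 0.997, -0.002]
contact_force: [0.6, -0.5, -6.2]
width: 0.014
clock: 16.7
position: [0.5213, 0.2558, 0.1383]
ee_rot: [-0.003, 0.077, 0.997, -0.002]
contact_force: [0.2, 0.3, -7.4]
width: 0.0141
[0.52132884 0.2557771  0.13825551] [-0.00263599  0.07666234  0.99705097 -0.00230212] [ 0.18171631  0.29777247 -7.39818644] 0.014086810504245447 tool y deg 81.20646072712324
bore [0.469  0.2643 0.1321] yaw -8.06 pitch 0.08 cost 340/1014 eye [0.6473 0.2391 0.1324]
scene bore-post [4.68193613e-05 3.46172762e-04] eye-pin [0.00137017 0.00381849]
```

```bash
python3 -m crank '[[0,0,0.006,0,0,0],[0,0,0.014,0,0,0],[0,0,0.022,0,0,0],[0,0,0.03,0,0,0],[0,0,0.036,0,0,0],[0,0,0.039,0,0,0],[0,0,0.04,0,0,0],[0,0,0.04,0,0,0],[0,0,0.04,0,0,0]]' && python3 chk.py g6 both
```

```text
clock: 17.88
position: [0.5214, 0.2557, 0.0986]
ee_rot: [-0.002, 0.077, 0.997, -0.002]
contact_force: [0.4, -0.6, -6.5]
width: 0.0138
[0.52141115 0.25568535 0.09858518] [-0.00228396  0.0767278   0.99704724 -0.00210208] [ 0.38491312 -0.58046596 -6.52170854] 0.013847074160064875 tool y deg 81.198948822781
bore [0.468  0.2657 0.0933] yaw -8.23 pitch 0.35 cost 336/973 eye [0.6461 0.2399 0.0944]
scene bore-post [-0.00103025  0.00170972] eye-pin [0.00021614 0.00464412]
bore [0.4692 0.2637 0.0919] yaw -7.04 pitch 0.86 cost 248/279 eye [0.6478 0.2417 0.0946]
top bore-post [-0.00090563  0.00244184] eye-pin [-0.00016372  0.00597215]
```

View pics/g6.png

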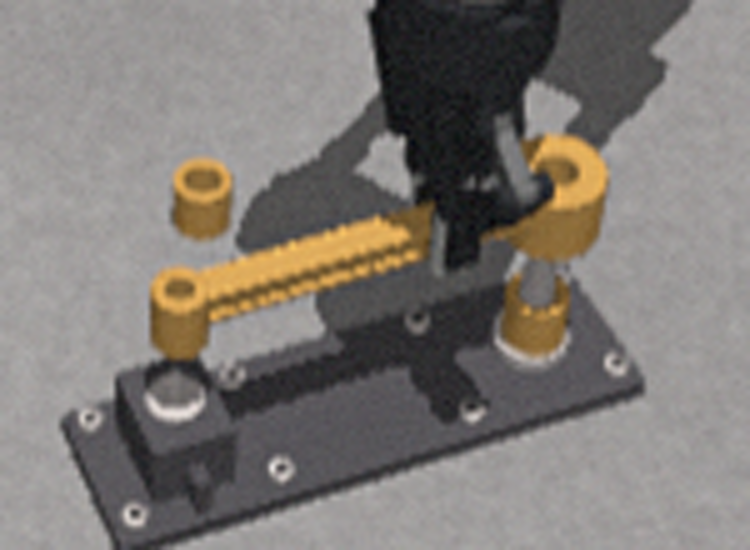

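Crop: lever over the fixture, boss (560,195) above the sleeved post (535,310), eye (180,310) above the pin and washer at (175,395). The eye may be a few mm too far +y. I check that with wall fits.

Run:
```python
from h import *
from scipy.optimize import least_squares as LS
d=load('scene'); W=world(d); hsv=cv2.cvtColor(d['frame'],cv2.COLOR_BGR2HSV); X,Y,Z=np.moveaxis(W,-1,0)
br=(hsv[...,0]>8)&(hsv[...,0]<30)&(hsv[...,1]>110)
for nm,c,r,z1,cut in(('eye',[.647,.238],.013,.12,.640),('boss',[.469,.264],.023,.125,0)):
    m=br&(np.hypot(X-c[0],Y-c[1])<r+.012)&(Z>.088)&(Z<z1)
    if nm=='eye': m&=(X>.640)
    else: m&=(X<.488)
    P=W[m]; print(nm,len(P),LS(lambda q:np.hypot(*(P[:,:2]-q).T)-r,c,loss='soft_l1',f_scale=.001).x, P[:,2].min())
T=d['world_from_camera']; u0,v0=proj(d,[.55,.25,.07])[0].astype(int)-[75,60]
for nm,px,z in(('eye top',(180,288),.124),('boss top',(560,172),.128),('sleeve top rim',(538,290),.05),('washer',(175,395),.051)):
    uv=np.array(px)/5-.4+[u0,v0]
    q=cv2.undistortPoints(uv.reshape(1,1,2),d['intrinsics'].astype(float),d['D'].astype(float)).ravel()
    r=T[:3,:3]@[q[0],-q[1],-1]; print(nm,(T[:3,3]+r*(z-T[2,3])/r[2]).round(4))
```

```text
eye 98 [0.64645378 0.23920345] 0.09362415274146318
boss 141 [0.47095642 0.26473572] 0.0958053382579438
eye top [0.6464 0.2387 0.124 ]
boss top [0.4682 0.2672 0.128 ]
sleeve top rim [0.4693 0.2651 0.05  ]
washer [0.6463 0.2349 0.051 ]
```

```bash
python3 -m crank '[[0,-0.001,0,0,0,0.4],[0,-0.002,0,0,0,0.9],[0,-0.002,0,0,0,0.9],[0,-0.002,0,0,0,0.9],[0,-0.002,0,0,0,0.9]]'
python3 - <<'E'
from h import *
from scipy.optimize import least_squares as LS
s=manip.get_state(); print(s['position'],s['ee_rot'],s['contact_force'],s['width'],abs(s['qd']).max())
d=grab('scene'); W=world(d); hsv=cv2.cvtColor(d['frame'],cv2.COLOR_BGR2HSV); X,Y,Z=np.moveaxis(W,-1,0)
br=(hsv[...,0]>8)&(hsv[...,0]<30)&(hsv[...,1]>110)
for nm,c,r,z0,z1,a,b in(('eye',[.647,.236],.013,.088,.12,.640,1),('boss',[.469,.264],.023,.088,.125,0,.488),('sleeve',[.469,.264],.015,.022,.046,0,1)):
    P=W[br&(np.hypot(X-c[0],Y-c[1])<r+.012)&(Z>z0)&(Z<z1)&(X>a)&(X<b)]
    print(nm,len(P),LS(lambda q:np.hypot(*(P[:,:2]-q).T)-r,c,loss='soft_l1',f_scale=.001).x,P[:,2].min())
m=br&(Z>.11)&(Z<.135)&(Y>.2); A=np.c_[X[m],Y[m],Z[m]]
u,v=proj(d,[.55,.25,.07])[0].astype(int)
cv2.imwrite('pics/g7.png',cv2.resize(d['frame'][v-60:v+50,u-75:u+75],None,fx=5,fy=5,interpolation=cv2.INTER_CUBIC))
E
```

```text
clock: 18.6
position: [0.5211, 0.2537, 0.0985]
ee_rot: [-0.002, 0.085, 0.996, -0.002]
contact_force: [1.0, 0.3, -6.8]
width: 0.0139
[0.5210588  0.25368165 0.09852526] [-0.00232977  0.08457411  0.99641215 -0.00214958] [ 1.01770182  0.26729901 -6.84129912] 0.013856346137589152 0.0018859007956984967
eye 96 [0.6460033  0.23540144] 0.09451759318104047
boss 143 [0.47106609 0.26360482] 0.09298657994952719
sleeve 82 [0.46920589 0.26491442] 0.022949039695970064
```

View pics/g7.png

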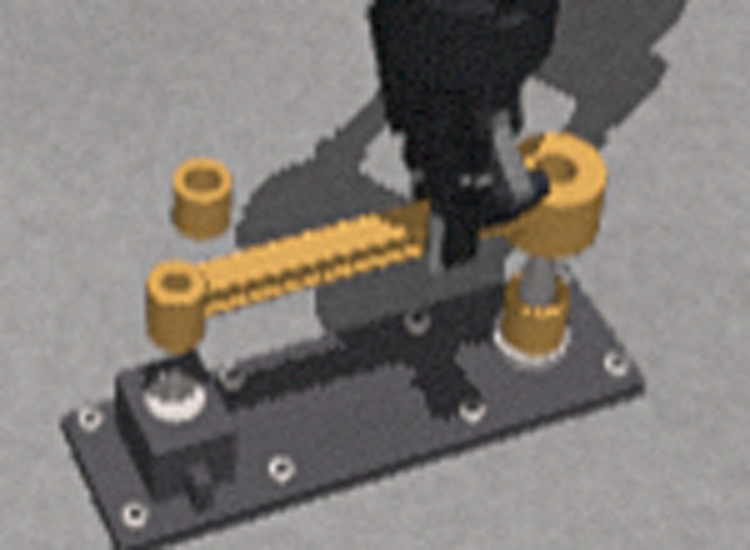

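Crop: boss (560,190) over the post (540,285), eye (177,305) over the pin (175,385). The fitted offsets are about 2 mm or less, the lever is level and still, and the underside is at about 0.093 m. Handing in.

```bash
python3 -c "
from rig import job;print(job.sign_off())"
```

```text
the job is handed in; nothing more can be done
None
```

I put the sleeve on the post and handed the job in at about 18.6 s with the lever held level over the fixture. No verdict is reported, so the result rests on my own checks.

- **Sleeve:** I used the right-hand one. It went down over the post onto the shoulder and I let go of it. In the last image it sits about 1 mm from the post's axis, with its visible wall starting at 23 mm above the bench. The shoulder is at 20 mm.
- **Lever:** I gripped the smaller one about 54 mm from the boss axis, its balance point, with 100 N. The load on the wrist is about 7 N and the arm is still.
- **Final pose:**
  - The bore is about 2 mm from the post's axis and the eye is within 1 mm of the pin's. Both come from the scene camera, which is good to about 2 mm.
  - The underside is at about 0.093 m, roughly 21 mm above the post's tip.

**Disagreements:** Just before the last small correction, the outline fit on the top camera gave 0.9° of pitch and about 1° different yaw from the scene camera. The arm hides most of the lever from above, so I relied on the scene camera. It gave pitch within 0.4°, and I did not repeat that pitch fit after the correction.

The carrying path was planned to stay clear of the coil, screwdriver and pliers. I did not re-measure their positions at the end.

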